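Post the spent cells into the battery jar

ROBOT

A 6-joint arm with a two-finger parallel gripper is mounted at the origin on the work surface. World frame = base frame: x ahead of the robot, y to its left, z up, the work surface at z = 0. Lengths are in m, angles in rad, forces in N, time in s.
With the tool pointing down it reaches from about 0.325 to 0.925 m from the base axis. Payload 3.1 kg.
Tool frame: the origin (TCP) lies on the centre line of the jaws, within the pads' length; the fingertips stand 25 mm ahead of it and the grasp point (between the pads) lies 6 mm ahead of it (env.tip_reach is the distance from the TCP to the fingertips, in m); z points along the fingers, y is the line along which they close (so a half turn about z gives the same grasp; the last joint's range is limited). The gripper opens to 85 mm and grips with 20 to 120 N. Pads are 22 mm wide; open, the fingers measure 114 mm over their backs; the gripper's body (76 mm by 85 mm) begins 54 mm behind the grasp point. The pads swing forward as they close: fully open they stand 13 mm farther back than shut.
Start: joints at [-1.249, 0.217, 1.613, -0, 1.311, -0.112], TCP at [0.263, -0.567, 0.256] pointing down, gripper open.
Joint ranges: [-2.75, 2.75], [-0.78, 2.1], [0.31, 2.55], [-1.13, 4.27], [0.13, 2.63], [-2.58, 2.58]. Speed limits (rad/s): [2.79, 2.79, 3.14, 3.14, 3.14, 3.14].

INTERFACE

Orientations are given as a unit quaternion [x, y, z, w].
In Python, from workcell import env gives the robot as it stands.
- The arm moves only by the tool play_rows, never from a script. Its argument "targets" is a list that holds one entry, the list of rows, each a list of 7 numbers: the shift along the tool's x, y, z in units of 2.5 cm (1.0 is 2.5 cm), then the turn, a rotation vector about the tool's x, y, z in units of pi/2 rad (1.0 is pi/2 rad), then the gripper command: -1 is shut, 1 is fully open, values between are in proportion. A call has 1 to 12 rows; each row shifts and turns the commanded pose from where the row before left it, along the tool's axes as they then stand; what a row does not reach is not made up. A row lasts 1/12 s, in which the tool goes at most 41.7 mm and 7.16 degrees, less where a joint would pass 70% of its speed; a pose out of reach is approached as far as the arm can. A call with a number of a shift or a turn outside -1 to 1 is refused whole. A call with a gripper value outside its range is refused whole. The fingers move at their own pace and stop on an object; the grip force is fixed at half the most. Time passes only in rows, so rows that do not move let the fingers close. It gives the time, the measured TCP pose, the force, the opening and the grip force at its end, in the units of the state.
- env.get_obs(): the state, without advancing time (a new reading comes with each control period).
- env.read_camera(name): name is "side" or "top" or "wrist"; returns a dict with "img" (400x640x3 uint8, red, green, blue), "mtx" (3x3 intrinsics, pixels), "D" ([k1, k2, p1, p2, k3] as OpenCV has them; the pictures are not rectified), "view" (4x4, takes a point from world to camera coordinates). Camera axes: x right, y down, z forward; pixel columns grow to the right and rows downward; lengths in m; the calibration is good to about 2 mm. A picture is of the moment at which its call begins. There is no depth.
- env.hand_in(): hands the job in; it is judged then, once.
The state is a dict: "clock": time; "joint_positions": joint angles; "joint_velocities": joint speeds; "tau": joint torques, N m; "eef_pos": TCP position; "ee_rot": TCP orientation; "contact_force": force on the tool from outside, world axes, zero at the start; "ft_torque": the same for the moment, N m; "grip_width": finger opening in m; "grasp_force": force on a finger pad.
Only numpy, scipy, OpenCV 4.12 (cv2) and the standard library are available. Lean on these libraries where they do the work, as an engineer would, in place of code of your own. Each camera call takes 0.05 s, during which the arm holds its last target. There are 200 camera calls.

TASK

Post the two middle-sized spent battery cells (26 mm thick, thicker than the slim ones and thinner than the fat one) through the narrow neck of the clear collecting jar, one after the other, so that both end up lying or standing down inside the jar. Leave the fat cell standing where it is: it is still good.

Things in the scene. Friction and masses are not known exactly. Their poses are not given: they have to be found in the camera images.
- jar_mouth (a point): centre of the open mouth, level with the rim, of the collecting jar: an upright clear plastic jar, body 116 mm in diameter, rim 172 mm above the desk, tapering from 118 mm height to a grey neck that runs from 146 to 172 mm height, 62 mm outer and 52 mm inner diameter. Below the neck it is hollow to its floor, 5 mm above the desk. It does not move: its 150 mm square, 4 mm thick steel foot plate is screwed down. z is up, out of the mouth. It can stand left or right on the desk
- cell_a_center (a point): one of the two middle-sized spent round battery cells, standing upright on the desk: black sleeve with a bare steel band near the top and a small steel nub on top, 26 mm in diameter, 50 mm tall with the nub (the nub is the top 2 mm), about 0.07 kg, loose. Point at its centre, half-way up (25 mm above the desk), z along its axis. Stands somewhere among the other small things near the middle of the desk; those may be as near as 60 mm, centre to centre
- cell_b_center (a point): one of the two middle-sized spent round battery cells, standing upright on the desk: black sleeve with a bare steel band near the top and a small steel nub on top, 26 mm in diameter, 50 mm tall with the nub (the nub is the top 2 mm), about 0.07 kg, loose. Point at its centre, half-way up (25 mm above the desk), z along its axis. The twin of the other: either may go first
- fat_cell_center (a point): the fat cell, to be left alone: same make and look but 33 mm in diameter and 61 mm tall, 0.14 kg, standing upright and loose. Point at its centre, 30.5 mm above the desk
There are look-alikes about, which are no part of the job. What is shaped like the part that bears cell_a_center but orange is not meant. What is shaped like the part that bears jar_mouth but green is not meant.

How it is judged:
By the outcome, as a careful person would: the job done as asked, in the order asked, and still so for the second after the job is handed in, with the robot touching nothing.
It also fails if it takes over 54 s, if anything falls off the work surface, if the arm or the gripper's body presses on something with over 40 N, if the wrist force passes 120 N, or if a joint passes its speed limit or range.

## Working session

There is one attempt and no reset: what is moved stays moved. The work goes in short steps, Python scripts to look and compute and a tool call to move; the robot and the scene stay as the last step left them, time stands still between calls to the robot, and variables do not carry over. Pictures are saved under pics/ and viewed, at most 10 in all, crops included, and the job is handed in when it is done.

Besides the shell and the picture viewer there is one more tool, called after "Call:" as a command line: name --argument value ..., lists and objects as JSON in quotes. play_rows: Moves the arm, as the interface text tells. Its arguments: {"type":"object","properties":{"targets":{"type":"array","items":{"type":"array","items":{"type":"array","items":{"type":"number"}}}}},"required":["targets"]}

```bash
mkdir -p pics; cat > h.py <<'E'
import numpy as np, cv2
from workcell import env
def snap(name,f):
    c=env.read_camera(name); cv2.imwrite('pics/'+f,c['img'][:,:,::-1]); np.savez('pics/'+f+'.npz',**c); return c
def load(f): return dict(np.load('pics/'+f+'.npz'))
def ray(c,uv,z):
    p=cv2.undistortPoints(np.array([[uv]],float),c['mtx'],c['D'])[0,0]
    R,t=c['view'][:3,:3],c['view'][:3,3]; o=-R.T@t; d=R.T@np.array([p[0],p[1],1]); return o+d*(z-o[2])/d[2]
def proj(c,P):
    r=cv2.Rodrigues(c['view'][:3,:3])[0]; return cv2.projectPoints(np.array([P],float),r,c['view'][:3,3],c['mtx'],c['D'])[0][0,0]
E
python3 - <<'E'
from h import *
for n in('top','side'):
    c=snap(n,n+'1.png'); print(n,c['mtx'].round(1).tolist(),(-c['view'][:3,:3].T@c['view'][:3,3]).round(3),c['view'][:3,:3].round(2).tolist())
o=env.get_obs(); print({k:np.round(v,3).tolist() for k,v in o.items()})
E
```

```text
top [[500.9, 0.0, 319.9], [0.0, 500.9, 197.5], [0.0, 0.0, 1.0]] [ 0.371 -0.079  1.363] [[0.02, -1.0, -0.0], [-1.0, -0.02, -0.08], [0.08, 0.01, -1.0]]
side [[418.1, 0.0, 320.3], [0.0, 418.1, 197.5], [0.0, 0.0, 1.0]] [ 0.289 -0.912  0.677] [[0.97, -0.23, 0.02], [-0.1, -0.53, -0.84], [0.21, 0.82, -0.54]]
{'clock': 0.1, 'joint_positions': [-1.249, 0.218, 1.615, 0.0, 1.311, -0.112], 'joint_velocities': [-0.0, -0.002, -0.004, -0.001, 0.0, 0.0], 'tau': [-0.001, -39.808, -30.497, -0.0, 0.004, -0.0], 'eef_pos': [0.263, -0.566, 0.255], 'ee_rot': [0.977, 0.215, -0.0, -0.001], 'contact_force': [-0.503, -0.477, 1.217], 'ft_torque': [0.007, 0.005, -0.001], 'grasp_force': 0.0, 'grip_width': 0.085}
```

View pics/top1.png

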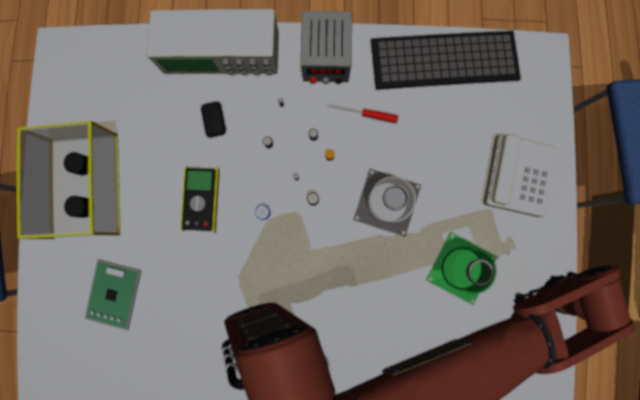

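View pics/side1.png

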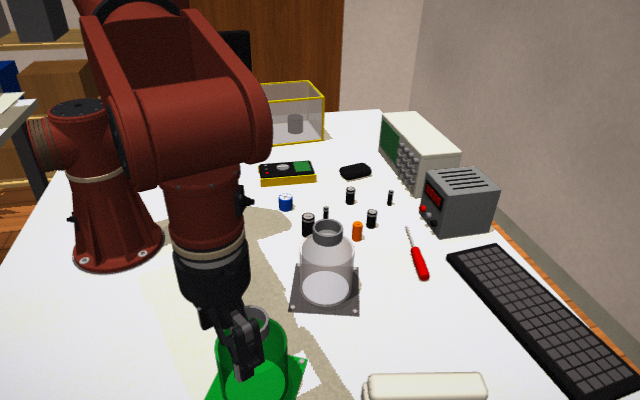

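Top view candidates: round cells at (313,133), (268,142) and (313,198), slim ones at (281,102) and (296,176), an orange look-alike at (330,154), and a blue-rimmed thing at (262,211). The grey jar's mouth is at about (396,198), and the green jar is a decoy. I'll confirm the sizes in an enlarged crop.

```bash
python3 - <<'E'
from h import *
c=load('top1.png'); im=c['img'][:,:,::-1]
cr=cv2.resize(im[85:245,235:435],None,fx=3.9,fy=3.7,interpolation=cv2.INTER_CUBIC); cv2.imwrite('pics/crop.png',cr)
s=load('side1.png')
g=cv2.cvtColor(im,cv2.COLOR_BGR2GRAY)
m=(g<140).astype(np.uint8); m[:,:250]=0;m[:,345:]=0;m[:90]=0;m[210:]=0
n,l,st,ce=cv2.connectedComponentsWithStats(m)
for i in range(1,n):
    if st[i,4]>6: print('dark',st[i].tolist(),ce[i].round(1))
for nm,uv,z in [('p1',(313,133),.048),('p2',(268,142),.048),('p3',(313,198),.059),('jar',(396,198),.172)]:
    P=ray(c,uv,z); print(nm,P.round(4),proj(s,P).round(1),'px/m',501/(1.363-z))
E
```

```text
dark [277, 98, 8, 10, 63] [280.7 102.4]
dark [328, 104, 17, 7, 56] [336.2 106.8]
dark [308, 128, 11, 14, 132] [313.  134.4]
dark [262, 136, 12, 14, 133] [267.7 142. ]
dark [324, 148, 12, 14, 124] [329.4 154.8]
dark [293, 172, 7, 9, 50] [295.9 176.3]
dark [306, 189, 14, 18, 195] [312.3 197.6]
dark [255, 202, 16, 8, 66] [262.7 205.9]
p1 [ 0.6473 -0.0503  0.048 ] [371.2 211.3] px/m 380.98859315589357
p2 [0.621  0.0693 0.048 ] [349.  189.2] px/m 380.98859315589357
p3 [ 0.4725 -0.054   0.059 ] [307.4 216. ] px/m 384.20245398773005
jar [ 0.4673 -0.2546  0.172 ] [325.6 226.7] px/m 420.6549118387909
```

View pics/crop.png

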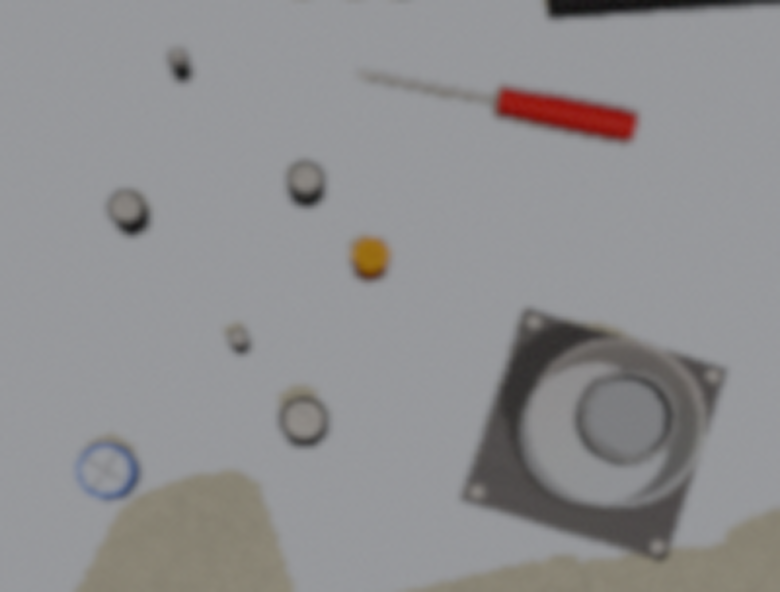

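The two 26 mm cells are p1 (313,133) and p2 (267.6,141). Their discs match each other and sit between the slim cells and the fat one at (313,198). The clear jar's mouth is at (395,198). Next, planning the move above p1.

```bash
cat >> h.py <<'E'
from scipy.spatial.transform import Rotation as Ro
def go(P):
    o=env.get_obs(); R=Ro.from_quat(o['ee_rot']).as_matrix(); d=R.T@(np.array(P)-o['eef_pos'])/.025
    print('t',round(o['clock'],2),'pos',o['eef_pos'].round(4),'units',d.round(3),'R',R.round(3).tolist()); return d
E
python3 - <<'E'
from h import *
c=load('top1.png')
print('plate',ray(c,(387.8,202.0),.004),'orange',ray(c,(329.8,154),.048),'mouth',ray(c,(395.3,198),.172))
go((.647,-.050,.16))
E
```

```text
plate [ 0.46964389 -0.25697875  0.004     ] orange [ 0.59136941 -0.09605253  0.048     ] mouth [ 0.4673067  -0.25294531  0.172     ]
t 0.1 pos [ 0.2625 -0.5664  0.2551] units [ 22.637 -12.271   3.836] R [[0.907, 0.42, -0.001], [0.42, -0.907, 0.002], [0.0, -0.002, -1.0]]
```

Call:
play_rows --targets '[[[0.943,-0.511,0,0,0,0,0.4],[0.943,-0.511,0,0,0,0,0.4],[0.943,-0.511,0,0,0,0,0.4],[0.943,-0.511,0,0,0,0,0.4],[0.943,-0.511,0,0,0,0,0.4],[0.943,-0.511,0,0,0,0,0.4],[0.943,-0.511,0,0,0,0,0.4],[0.943,-0.511,0,0,0,0,0.4],[0.943,-0.511,0,0,0,0,0.4],[0.943,-0.511,0,0,0,0,0.4],[0.943,-0.511,0,0,0,0,0.4],[0.943,-0.511,0,0,0,0,0.4]]]'

```text
clock: 1.1
eef_pos: [0.4553, -0.3077, 0.2557]
ee_rot: [0.977, 0.215, -0.0, -0.0]
contact_force: [0.4, -0.6, -0.3]
grip_width: 0.0597
grasp_force: 0.0
```

Call:
play_rows --targets '[[[0.943,-0.511,0,0,0,0,0.4],[0.943,-0.511,0,0,0,0,0.4],[0.943,-0.511,0,0,0,0,0.4],[0.943,-0.511,0.4,0,0,0,0.4],[0.943,-0.511,0.5,0,0,0,0.4],[0.943,-0.511,0.5,0,0,0,0.4],[0.943,-0.511,0.5,0,0,0,0.4],[0.943,-0.511,0.5,0,0,0,0.4],[0.943,-0.511,0.5,0,0,0,0.4],[0.943,-0.511,0.5,0,0,0,0.4],[0.943,-0.511,0.4,0,0,0,0.4],[0.943,-0.511,0,0,0,0,0.4]]]'

```text
clock: 2.1
eef_pos: [0.6455, -0.0495, 0.1573]
ee_rot: [0.977, 0.215, -0.003, -0.001]
contact_force: [0.2, 0.3, -0.5]
grip_width: 0.0595
grasp_force: 0.0
```

Call:
play_rows --targets '[[[0,0,0,0,0,0,0.4],[0,0,0,0,0,0,0.4],[0,0,0,0,0,0,0.4],[0,0,0,0,0,0,0.4]]]'

```text
clock: 2.43
eef_pos: [0.6467, -0.052, 0.1613]
ee_rot: [0.977, 0.215, -0.0, 0.0]
contact_force: [-0.2, -0.3, 0.6]
grip_width: 0.0598
grasp_force: 0.0
```

```bash
python3 - <<'E'
from h import *
go((.647,-.050,.16))
c=snap('wrist','w1.png')
for P in [(.647,-.05,.048),(.591,-.096,.048),(.621,.069,.048)]: print(proj(c,P))
E
```

```text
t 2.43 pos [ 0.6467 -0.052   0.1613] units [ 0.045 -0.067  0.051] R [[0.908, 0.42, -0.001], [0.42, -0.908, -0.0], [-0.001, 0.0, -1.0]]
[320.01878772 210.37454021]
[343.81807605 297.64241883]
[151.99214191 174.60787309]
```

View pics/w1.png

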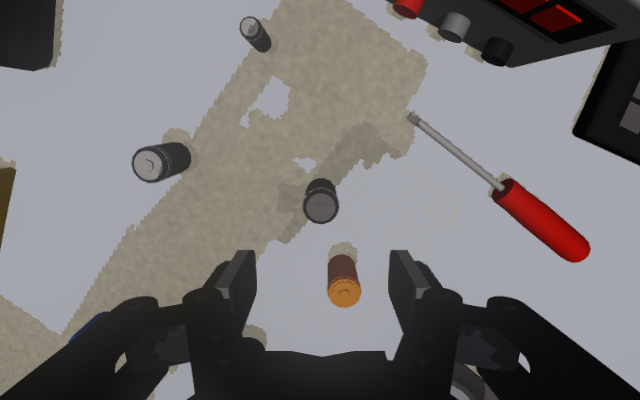

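The wrist view shows p1's top disc at (320,207), p2's at (147,164) and the orange look-alike's at (344,292). These are all close to the predicted positions.

```bash
python3 - <<'E'
from h import *
c=load('w1.png')
print(ray(c,(320.5,207),.048),ray(c,(147,164.5),.048))
go((.649,-.049,.053))
E
```

```text
[ 0.64941337 -0.04926821  0.048     ] [0.62639858 0.07451063 0.048     ]
t 2.48 pos [ 0.6467 -0.0521  0.1614] units [ 0.137 -0.076  4.338] R [[0.908, 0.419, -0.0], [0.419, -0.908, -0.0], [-0.0, 0.0, -1.0]]
```

Call:
play_rows --targets '[[[0.13,-0.08,0.4,0,0,0,0.4],[0,0,0.6,0,0,0,0.4],[0,0,0.6,0,0,0,0.4],[0,0,0.6,0,0,0,0.4],[0,0,0.6,0,0,0,0.4],[0,0,0.6,0,0,0,0.4],[0,0,0.6,0,0,0,0.4],[0,0,0.3,0,0,0,0.4],[0,0,0,0,0,0,0.4],[0,0,0,0,0,0,0.4],[0,0,0,0,0,0,0.4]]]'

```text
clock: 3.4
eef_pos: [0.6502, -0.048, 0.0546]
ee_rot: [0.977, 0.215, 0.001, 0.0]
contact_force: [-0.6, 0.3, 0.4]
grip_width: 0.0598
grasp_force: 0.0
```

Call:
play_rows --targets '[[[0,0,0,0,0,0,-0.6],[0,0,0,0,0,0,-0.6],[0,0,0,0,0,0,-0.6],[0,0,0,0,0,0,-0.6],[0,0,0,0,0,0,-0.6],[0,0,0,0,0,0,-0.6],[0,0,0,0,0,0,-0.6],[0,0,0,0,0,0,-0.6]]]'

```text
clock: 4.07
eef_pos: [0.6503, -0.0481, 0.055]
ee_rot: [0.977, 0.215, 0.001, 0.0]
contact_force: [-0.8, 0.5, 5.4]
grip_width: 0.023
grasp_force: 58.8
```

Call:
play_rows --targets '[[[0,0,-0.4,0,0,0,-0.8],[0,0,-0.8,0,0,0,-0.8],[0,0,-0.8,0,0,0,-0.8],[0,0,-0.9,0,0,0,-0.8],[0,0,-0.9,0,0,0,-0.8],[0,0,-0.9,0,0,0,-0.8],[0,0,-0.9,0,0,0,-0.8],[0,0,-0.9,0,0,0,-0.8],[0,0,-0.9,0,0,0,-0.8],[0,0,-0.6,0,0,0,-0.8],[0,0,0,0,0,0,-0.8],[0,0,0,0,0,0,-0.8]]]'

```text
clock: 5.07
eef_pos: [0.6495, -0.0479, 0.2545]
ee_rot: [0.977, 0.215, 0.001, 0.0]
contact_force: [-0.4, 0.0, -1.2]
grip_width: 0.0228
grasp_force: 58.9
```

```bash
python3 - <<'E'
from h import *
go((.4685,-.255,.255))
a=snap('wrist','w2.png')['img']; b=snap('side','s2.png')['img']
cv2.imwrite('pics/both.png',np.vstack([cv2.resize(a,(480,300)),b[100:300,150:630]])[:,:,::-1])
E
```

```text
t 5.07 pos [ 0.6495 -0.0479  0.2545] units [-10.051   4.473  -0.029] R [[0.907, 0.42, 0.001], [0.42, -0.907, -0.0], [0.001, 0.001, -1.0]]
```

View pics/both.png

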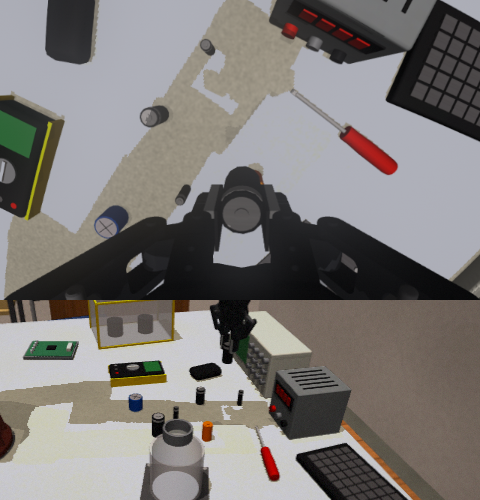

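The cell is held in the jaws, with its top at (321,284) in full wrist pixels. Now checking the offset and tilt.

```bash
python3 - <<'E'
from h import *
c=load('w2.png'); P=ray(c,(321.5,284),.2475); print(P)
o=np.array([.6495,-.0479])
for z in(.2475,.1995):
    print(z,proj(c,(*o,z)), proj(c,(o[0]+.013*.907,o[1]+.013*.42,z)))
cv2.imwrite('pics/z.png',cv2.resize(c['img'][200:320,250:400,::-1],None,fx=4,fy=4))
E
```

```text
[ 0.64876548 -0.04768364  0.2475    ]
0.2475 [322.72929576 282.73712001] [322.73860644 253.38891352]
0.1995 [322.45504254 241.15165706] [322.45587457 218.45532398]
```

View pics/z.png

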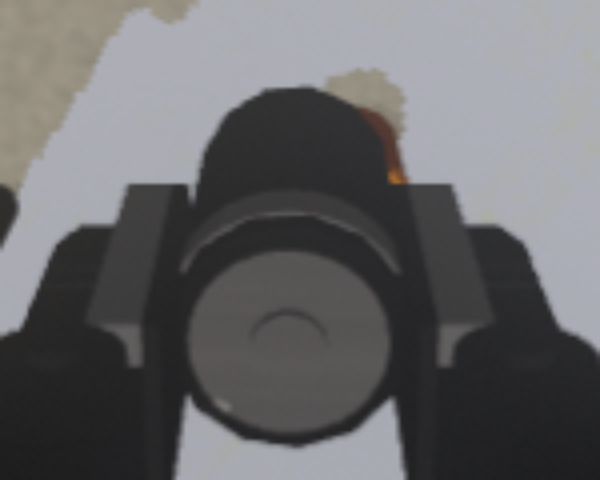

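The cell sits upright and centred in the jaws. Moving over the jar.

Call:
play_rows --targets '[[[-0.6,0.27,-0.2,0,0,0,-0.8],[-0.9,0.4,0,0,0,0,-0.8],[-0.9,0.4,0,0,0,0,-0.8],[-0.9,0.4,0,0,0,0,-0.8],[-0.9,0.4,0,0,0,0,-0.8],[-0.9,0.4,0,0,0,0,-0.8],[-0.9,0.4,0,0,0,0,-0.8],[-0.9,0.4,0,0,0,0,-0.8],[-0.9,0.4,0,0,0,0,-0.8],[-0.9,0.4,0,0,0,0,-0.8],[-0.9,0.4,0,0,0,0,-0.8],[-0.45,0.2,0,0,0,0,-0.8]]]'

```text
clock: 6.17
eef_pos: [0.4653, -0.2564, 0.2572]
ee_rot: [0.977, 0.214, -0.002, -0.001]
contact_force: [0.1, -0.2, -0.8]
grip_width: 0.0227
grasp_force: 58.9
```

Call:
play_rows --targets '[[[0,0,0,0,0,0,-0.8],[0,0,0,0,0,0,-0.8],[0,0,0,0,0,0,-0.8],[0,0,0,0,0,0,-0.8]]]'

```text
clock: 6.5
eef_pos: [0.4689, -0.2541, 0.2586]
ee_rot: [0.976, 0.216, 0.0, -0.0]
contact_force: [0.0, 0.1, -0.5]
grip_width: 0.023
grasp_force: 58.9
```

```bash
python3 - <<'E'
from h import *
d=go((.4685,-.255,.255))
a=snap('wrist','w3.png'); b=snap('side','s3.png')
J=(.4685,-.255,.172)
print(proj(a,J),proj(b,J))
cv2.imwrite('pics/both3.png',np.vstack([cv2.resize(a['img'],(480,300)),cv2.resize(b['img'][150:300,240:480],None,fx=2,fy=2)])[:,:,::-1])
E
```

```text
t 6.5 pos [ 0.4689 -0.2541  0.2586] units [-0.029  0.027  0.143] R [[0.907, 0.421, 0.0], [0.421, -0.907, 0.001], [0.0, -0.001, -1.0]]
[323.59928541 224.51639432] [326.16543479 226.75803928]
```

View pics/both3.png

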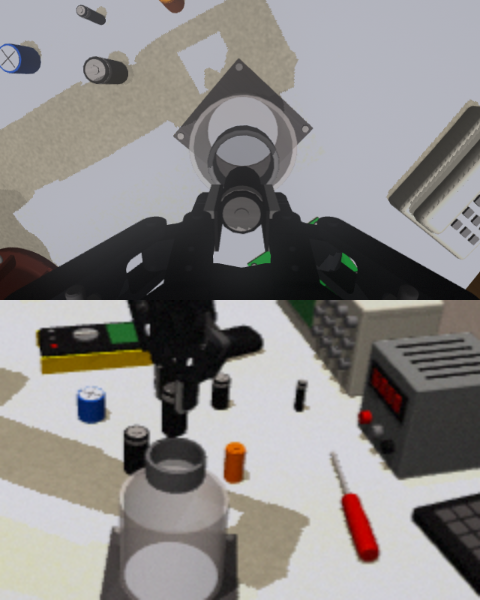

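The cell hangs just above and slightly behind the mouth. The rim centre looks to be at about (326,213) in the wrist view and (328,226) in the side view, so I'll measure both numerically.

```bash
python3 - <<'E'
from h import *
a=load('w3.png');b=load('s3.png');t=load('top1.png')
ga=cv2.cvtColor(a['img'],cv2.COLOR_RGB2GRAY);gb=cv2.cvtColor(b['img'],cv2.COLOR_RGB2GRAY);gt=cv2.cvtColor(t['img'],cv2.COLOR_RGB2GRAY)
print('wrist col 326',[(y,int(ga[y,326])) for y in range(155,226,3)])
for y in(200,210,220): print('wrist row',y,[(x,int(ga[y,x])) for x in list(range(266,296,2))+list(range(356,388,2))])
for y in(226,235,242): print('side row',y,[(x,int(gb[y,x])) for x in list(range(304,322))+list(range(336,352))])
print('top row198',[(x,int(gt[198,x])) for x in range(375,415)])
print('top col395',[(y,int(gt[y,395])) for y in range(178,218)])
E
```

```text
wrist col 326 [(155, 165), (158, 165), (161, 164), (164, 165), (167, 85), (170, 57), (173, 72), (176, 84), (179, 76), (182, 142), (185, 141), (188, 142), (191, 141), (194, 142), (197, 142), (200, 142), (203, 141), (206, 141), (209, 141), (212, 140), (215, 141), (218, 140), (221, 60), (224, 40)]
wrist row 200 [(266, 107), (268, 106), (270, 106), (272, 107), (274, 107), (276, 107), (278, 107), (280, 83), (282, 80), (284, 81), (286, 79), (288, 72), (290, 128), (292, 142), (294, 142), (356, 142), (358, 142), (360, 59), (362, 77), (364, 79), (366, 79), (368, 97), (370, 105), (372, 105), (374, 105), (376, 105), (378, 104), (380, 105), (382, 105), (384, 105), (386, 105)]
wrist row 210 [(266, 107), (268, 108), (270, 108), (272, 107), (274, 108), (276, 108), (278, 76), (280, 80), (282, 80), (284, 72), (286, 54), (288, 69), (290, 76), (292, 74), (294, 129), (356, 75), (358, 79), (360, 67), (362, 54), (364, 90), (366, 117), (368, 116), (370, 110), (372, 95), (374, 106), (376, 105), (378, 105), (380, 111), (382, 112), (384, 113), (386, 112)]
wrist row 220 [(266, 115), (268, 116), (270, 115), (27
[... 1786 characters left out ...]
96, 126), (397, 126), (398, 124), (399, 125), (400, 126), (401, 125), (402, 124), (403, 124), (404, 114), (405, 90), (406, 74), (407, 88), (408, 97), (409, 91), (410, 89), (411, 90), (412, 92), (413, 101), (414, 115)]
top col395 [(178, 104), (179, 97), (180, 95), (181, 94), (182, 93), (183, 92), (184, 93), (185, 96), (186, 88), (187, 92), (188, 114), (189, 124), (190, 126), (191, 125), (192, 126), (193, 125), (194, 124), (195, 125), (196, 124), (197, 125), (198, 126), (199, 125), (200, 125), (201, 125), (202, 125), (203, 125), (204, 125), (205, 126), (206, 123), (207, 118), (208, 112), (209, 108), (210, 115), (211, 134), (212, 144), (213, 145), (214, 145), (215, 145), (216, 145), (217, 145)]
```

Call:
play_rows --targets '[[[0.06,-0.02,0.2,0,0,0,-0.8],[0,0,0.4,0,0,0,-0.8],[0,0,0.4,0,0,0,-0.8],[0,0,0.4,0,0,0,-0.8],[0,0,0.4,0,0,0,-0.8],[0,0,0.3,0,0,0,-0.8],[0,0,0,0,0,0,-0.8],[0,0,0,0,0,0,-0.8],[0,0,0,0,0,0,-0.8]]]'

```text
clock: 7.35
eef_pos: [0.4697, -0.2541, 0.2066]
ee_rot: [0.977, 0.215, 0.0, 0.0]
contact_force: [-0.7, 0.6, -0.6]
grip_width: 0.0227
grasp_force: 58.9
```

```bash
python3 - <<'E'
from h import *
go((.470,-.253,.206))
a=snap('wrist','w4.png')['img']; b=snap('side','s4.png')['img']
cv2.imwrite('pics/both4.png',np.vstack([cv2.resize(a[120:320,200:440],(480,400)),cv2.resize(b[180:280,260:400],(480,200))])[:,:,::-1])
E
```

```text
t 7.35 pos [ 0.4697 -0.2541  0.2066] units [ 0.028 -0.034  0.023] R [[0.907, 0.42, 0.0], [0.42, -0.907, -0.0], [0.0, 0.0, -1.0]]
```

View pics/both4.png

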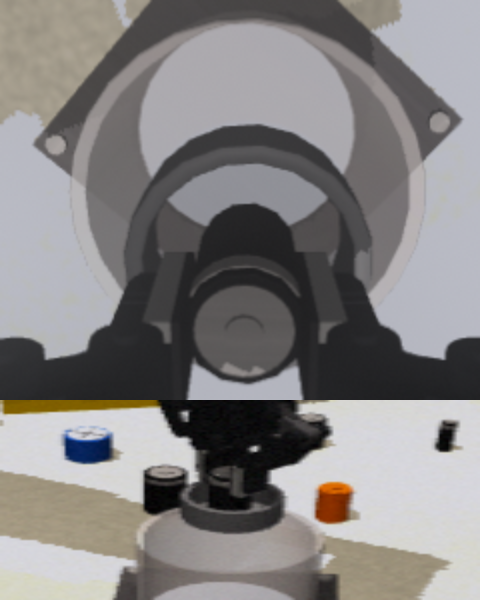

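The cell's lower end is inside the neck, roughly centred, and the fingertips are just above the rim. No contact force shows, so I'll release it.

Call:
play_rows --targets '[[[0,0,0,0,0,0,0.4],[0,0,0,0,0,0,0.4],[0,0,0,0,0,0,0.4],[0,0,0,0,0,0,0.4],[0,0,0,0,0,0,0.4],[0,0,-0.4,0,0,0,0.4],[0,0,-0.8,0,0,0,0.4],[0,0,-0.8,0,0,0,0.4],[0,0,-0.4,0,0,0,0.4],[0,0,0,0,0,0,0.4],[0,0,0,0,0,0,0.4]]]'

```text
clock: 8.37
eef_pos: [0.4699, -0.2541, 0.2672]
ee_rot: [0.977, 0.215, 0.001, 0.001]
contact_force: [0.3, 1.1, -0.1]
grip_width: 0.0598
grasp_force: 0.0
```

```bash
python3 - <<'E'
from h import *
# top+wrist estimate of p2
print(ray(load('top1.png'),(267.6,141.2),.048))
go((.624,.072,.17))
a=snap('wrist','w5.png')['img']; b=snap('side','s5.png')['img']
cv2.imwrite('pics/both5.png',np.vstack([cv2.resize(a[120:320,180:460],(560,400)),cv2.resize(b[190:310,260:400],(233,200))[:,[*range(233)]+[0]*327]])[:,:,::-1])
E
```

```text
[0.62314026 0.07038783 0.048     ]
t 8.37 pos [ 0.4699 -0.2541  0.2672] units [11.074 -9.25   3.881] R [[0.907, 0.42, 0.002], [0.42, -0.907, -0.001], [0.001, 0.002, -1.0]]
```

View pics/both5.png

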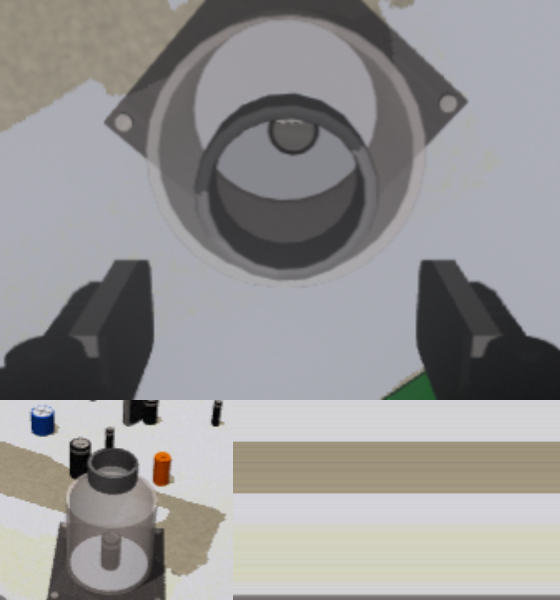

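The first cell stands inside the jar. On to the second.

Call:
play_rows --targets '[[[0.793,-0.66,0,0,0,0,0.4],[0.793,-0.66,0,0,0,0,0.4],[0.793,-0.66,0,0,0,0,0.4],[0.793,-0.66,0,0,0,0,0.4],[0.793,-0.66,0,0,0,0,0.4],[0.793,-0.66,0,0,0,0,0.4],[0.793,-0.66,0,0,0,0,0.4],[0.793,-0.66,0.3,0,0,0,0.4],[0.793,-0.66,0.6,0,0,0,0.4],[0.793,-0.66,0.6,0,0,0,0.4],[0.793,-0.66,0.6,0,0,0,0.4],[0.793,-0.66,0.6,0,0,0,0.4]]]'

```text
clock: 9.47
eef_pos: [0.6014, 0.0271, 0.1962]
ee_rot: [0.977, 0.215, -0.001, -0.0]
contact_force: [0.3, -0.2, 0.0]
grip_width: 0.06
grasp_force: 0.0
```

Call:
play_rows --targets '[[[0.793,-0.66,0.6,0,0,0,0.4],[0.793,-0.66,0.6,0,0,0,0.4],[0,0,0,0,0,0,0.4],[0,0,0,0,0,0,0.4],[0,0,0,0,0,0,0.4],[0,0,0,0,0,0,0.4]]]'

```text
clock: 9.97
eef_pos: [0.6241, 0.0715, 0.169]
ee_rot: [0.977, 0.215, -0.0, 0.0]
contact_force: [1.0, -0.2, -0.8]
grip_width: 0.0601
grasp_force: 0.0
```

```bash
python3 - <<'E'
from h import *
d=go((.625,.072,.054))
c=snap('wrist','w6.png'); uv=proj(c,(.625,.072,.048)); print(uv)
g=cv2.cvtColor(c['img'],cv2.COLOR_RGB2GRAY)
w=g[140:260,250:400]; m=((w<115)).astype(np.uint8)
n,l,st,ce=cv2.connectedComponentsWithStats(m)
for i in range(1,n):
    if st[i,4]>40: print(st[i]+[250,140,0,0,0])
x=int(uv[0]); print('col',[(y,int(g[y,x])) for y in range(160,245,3)]); 
y=int(uv[1]); print('row',[(q,int(g[y,q])) for q in range(x-30,x+32,3)])
E
```

```text
t 9.97 pos [0.6241 0.0715 0.169 ] units [ 0.041 -0.005  4.6  ] R [[0.908, 0.42, 0.0], [0.42, -0.908, -0.0], [-0.0, 0.0, -1.0]]
[322.20272963 207.78766528]
[ 303  177   36   45 1242]
[250 250   6  10  55]
[389 250  11  10 102]
col [(160, 169), (163, 171), (166, 132), (169, 130), (172, 126), (175, 129), (178, 50), (181, 47), (184, 48), (187, 84), (190, 56), (193, 141), (196, 94), (199, 93), (202, 91), (205, 92), (208, 94), (211, 95), (214, 93), (217, 94), (220, 52), (223, 129), (226, 131), (229, 124), (232, 125), (235, 123), (238, 130), (241, 131), (244, 132)]
row [(292, 125), (295, 126), (298, 130), (301, 127), (304, 57), (307, 78), (310, 92), (313, 92), (316, 93), (319, 95), (322, 93), (325, 92), (328, 92), (331, 93), (334, 82), (337, 60), (340, 122), (343, 121), (346, 172), (349, 172), (352, 171)]
```

p2's top disc is at (321,204), about 3 mm along tool x from the estimate. Descending with that correction.

Call:
play_rows --targets '[[[0.15,-0.03,0.4,0,0,0,0.4],[0,0,0.6,0,0,0,0.4],[0,0,0.6,0,0,0,0.4],[0,0,0.6,0,0,0,0.4],[0,0,0.6,0,0,0,0.4],[0,0,0.6,0,0,0,0.4],[0,0,0.6,0,0,0,0.4],[0,0,0.55,0,0,0,0.4],[0,0,0,0,0,0,0.4],[0,0,0,0,0,0,0.4],[0,0,0,0,0,0,0.4]]]'

```text
clock: 10.93
eef_pos: [0.628, 0.0745, 0.0557]
ee_rot: [0.977, 0.215, 0.001, 0.0]
contact_force: [0.3, -0.2, 0.1]
grip_width: 0.0597
grasp_force: 0.0
```

Call:
play_rows --targets '[[[0,0,0,0,0,0,-0.6],[0,0,0,0,0,0,-0.6],[0,0,0,0,0,0,-0.6],[0,0,0,0,0,0,-0.6],[0,0,0,0,0,0,-0.6],[0,0,0,0,0,0,-0.6],[0,0,0,0,0,0,-0.8],[0,0,0,0,0,0,-0.8]]]'

```text
clock: 11.6
eef_pos: [0.6285, 0.0747, 0.0565]
ee_rot: [0.977, 0.215, 0.001, 0.0]
contact_force: [-0.9, -0.2, 5.8]
grip_width: 0.0225
grasp_force: 59.0
```

Call:
play_rows --targets '[[[0,0,-0.4,0,0,0,-0.8],[0,0,-0.8,0,0,0,-0.8],[0,0,-0.8,0,0,0,-0.8],[0,0,-0.9,0,0,0,-0.8],[0,0,-0.9,0,0,0,-0.8],[0,0,-0.9,0,0,0,-0.8],[0,0,-0.9,0,0,0,-0.8],[0,0,-0.9,0,0,0,-0.8],[0,0,-0.9,0,0,0,-0.8],[0,0,-0.8,0,0,0,-0.8],[0,0,0,0,0,0,-0.8],[0,0,0,0,0,0,-0.8]]]'

```text
clock: 12.6
eef_pos: [0.6277, 0.0747, 0.2611]
ee_rot: [0.977, 0.215, 0.001, 0.0]
contact_force: [0.4, 0.2, -0.8]
grip_width: 0.0227
grasp_force: 58.8
```

```bash
python3 - <<'E'
from h import *
go((.470,-.254,.260))
c=snap('wrist','w7.png'); g=cv2.cvtColor(c['img'],cv2.COLOR_RGB2GRAY); h=cv2.cvtColor(load('w2.png')['img'],cv2.COLOR_RGB2GRAY)
print('col now',[(y,int(g[y,322])) for y in range(210,325,4)]); print('col 1st',[(y,int(h[y,322])) for y in range(210,325,4)])
print('row now',[(x,int(g[285,x])) for x in range(290,356,3)]); print('row 1st',[(x,int(h[285,x])) for x in range(290,356,3)])
E
```

```text
t 12.6 pos [0.6277 0.0747 0.2611] units [-11.25    9.279   0.029] R [[0.907, 0.42, 0.002], [0.42, -0.907, 0.0], [0.002, 0.001, -1.0]]
col now [(210, 186), (214, 187), (218, 187), (222, 114), (226, 52), (230, 50), (234, 49), (238, 48), (242, 47), (246, 47), (250, 63), (254, 55), (258, 46), (262, 51), (266, 94), (270, 92), (274, 93), (278, 65), (282, 91), (286, 92), (290, 94), (294, 95), (298, 93), (302, 109), (306, 141), (310, 46), (314, 184), (318, 184), (322, 183)]
col 1st [(210, 175), (214, 174), (218, 175), (222, 51), (226, 50), (230, 49), (234, 48), (238, 48), (242, 46), (246, 45), (250, 60), (254, 45), (258, 43), (262, 55), (266, 85), (270, 86), (274, 85), (278, 63), (282, 84), (286, 86), (290, 88), (294, 86), (298, 86), (302, 83), (306, 84), (310, 38), (314, 171), (318, 170), (322, 169)]
row now [(290, 40), (293, 39), (296, 39), (299, 92), (302, 93), (305, 92), (308, 93), (311, 92), (314, 95), (317, 93), (320, 92), (323, 92), (326, 91), (329, 90), (332, 89), (335, 93), (338, 93), (341, 93), (344, 93), (347, 69), (350, 40), (353, 41)]
row 1st [(290, 37), (293, 36), (296, 50), (299, 86), (302, 85), (305, 85), (308, 85), (311, 85), (314, 85), (317, 85), (320, 85), (323, 85), (326, 85), (329, 84), (332, 81), (335, 86), (338, 86), (341, 86), (344, 85), (347, 63), (350, 37), (353, 37)]
```

The grip looks the same as for the first cell. Carrying it to the jar.

Call:
play_rows --targets '[[[-0.803,0.663,-0.1,0,0,0,-0.8],[-0.803,0.663,0,0,0,0,-0.8],[-0.803,0.663,0,0,0,0,-0.8],[-0.803,0.663,0,0,0,0,-0.8],[-0.803,0.663,0,0,0,0,-0.8],[-0.803,0.663,0,0,0,0,-0.8],[-0.803,0.663,0,0,0,0,-0.8],[-0.803,0.663,0,0,0,0,-0.8],[-0.803,0.663,0,0,0,0,-0.8],[-0.803,0.663,0,0,0,0,-0.8],[-0.803,0.663,0,0,0,0,-0.8],[-0.803,0.663,0,0,0,0,-0.8]]]'

```text
clock: 13.65
eef_pos: [0.4901, -0.2072, 0.2594]
ee_rot: [0.977, 0.215, -0.002, -0.002]
contact_force: [0.3, -0.6, -1.0]
grip_width: 0.0225
grasp_force: 58.9
```

Call:
play_rows --targets '[[[-0.803,0.663,0,0,0,0,-0.8],[-0.803,0.663,0,0,0,0,-0.8],[0,0,0,0,0,0,-0.8],[0,0,0,0,0,0,-0.8],[0,0,0,0,0,0,-0.8],[0,0,0,0,0,0,-0.8],[0,0,0,0,0,0,-0.8]]]'

```text
clock: 14.23
eef_pos: [0.47, -0.2529, 0.2618]
ee_rot: [0.976, 0.216, -0.0, -0.001]
contact_force: [0.2, -0.6, -1.5]
grip_width: 0.0226
grasp_force: 58.9
```

```bash
python3 - <<'E'
from h import *
go((.470,-.254,.2075))
E
```

```text
t 14.23 pos [ 0.47   -0.2529  0.2618] units [-0.018  0.045  2.172] R [[0.907, 0.422, -0.001], [0.422, -0.907, 0.001], [-0.0, -0.001, -1.0]]
```

Call:
play_rows --targets '[[[-0.02,0.04,0.2,0,0,0,-0.8],[0,0,0.4,0,0,0,-0.8],[0,0,0.4,0,0,0,-0.8],[0,0,0.4,0,0,0,-0.8],[0,0,0.4,0,0,0,-0.8],[0,0,0.35,0,0,0,-0.8],[0,0,0,0,0,0,-0.8],[0,0,0,0,0,0,-0.8],[0,0,0,0,0,0,-0.8]]]'

```text
clock: 14.98
eef_pos: [0.47, -0.2553, 0.209]
ee_rot: [0.977, 0.215, 0.0, 0.0]
contact_force: [-0.5, -0.5, -0.6]
grip_width: 0.0228
grasp_force: 58.9
```

Same pose as the first release and no contact force, so I'll release and retreat.

Call:
play_rows --targets '[[[0,0,0,0,0,0,0.4],[0,0,0,0,0,0,0.4],[0,0,0,0,0,0,0.4],[0,0,0,0,0,0,0.4],[0,0,0,0,0,0,0.4],[0,0,-0.4,0,0,0,0.4],[0,0,-0.8,0,0,0,0.4],[0,0,-0.8,0,0,0,0.4],[0,0,-0.6,0,0,0,0.4],[0,0,0,0,0,0,0.4],[0,0,0,0,0,0,0.4],[0,0,0,0,0,0,0.4]]]'

```text
clock: 15.98
eef_pos: [0.4694, -0.2548, 0.2732]
ee_rot: [0.977, 0.215, -0.0, -0.0]
contact_force: [0.4, 0.5, -0.2]
grip_width: 0.0598
grasp_force: 0.0
```

```bash
python3 - <<'E'
from h import *
a=snap('wrist','w8.png')['img']; b=snap('side','s8.png')['img']; o=env.get_obs(); print(o['eef_pos'],o['contact_force'])
cv2.imwrite('pics/fin.png',np.hstack([cv2.resize(a[100:320,200:440],(436,400)),cv2.resize(b[180:320,260:380],(343,400))])[:,:,::-1])
E
```

```text
[ 0.46903659 -0.2545514   0.27218495] [-0.54298944  0.41523618 -0.46722843]
```

View pics/fin.png

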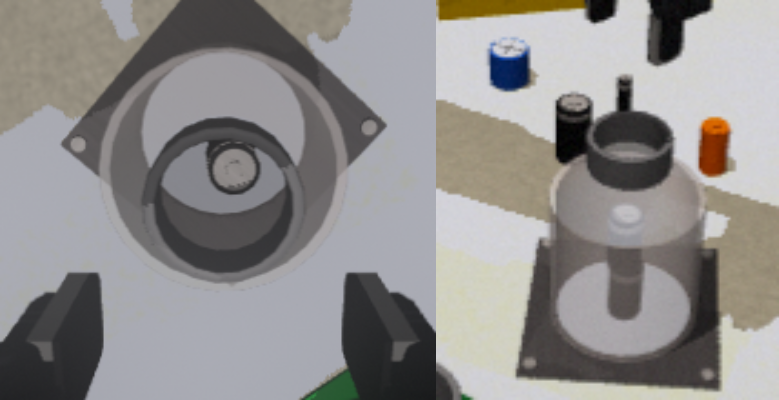

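The final view shows both cells standing inside the jar, stacked well below the neck. The fat cell still stands where it was, and the gripper is clear. Handing in.

```bash
python3 -c "
from workcell import env
print(env.hand_in())"
```

```text
the job is handed in; nothing more can be done
None
```

I posted both 26 mm cells through the neck of the clear jar and handed the job in at about 16 s; they stand inside, the second on top of the first and well below the neck, and the fat cell was not touched.

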